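Scrape the offcuts off the drill press table into the scrap bin

ROBOT

A 6-joint arm with a two-finger parallel gripper is mounted at the origin on the work surface. World frame = base frame: x ahead of the robot, y to its left, z up, the work surface at z = 0. Lengths are in m, angles in rad, forces in N, time in s.
With the tool pointing down it reaches from about 0.325 to 0.775 m from the base axis. Payload 5.5 kg.
Tool frame: the origin (TCP) lies on the centre line of the jaws, within the pads' length; the fingertips stand 22 mm ahead of it and the grasp point (between the pads) lies 3 mm ahead of it; z points along the fingers, y is the line along which they close (so a half turn about z gives the same grasp; the last joint's range is limited). The gripper opens to 85 mm and grips with 20 to 120 N. Pads are 22 mm wide; open, the fingers measure 114 mm over their backs; the gripper's body (76 mm by 85 mm) begins 54 mm behind the grasp point. The pads swing forward as they close: fully open they stand 13 mm farther back than shut.
Start: joints at [-1.163, 0.091, 1.231, -0, 1.82, -0.057], TCP at [0.269, -0.536, 0.231] pointing down, gripper open.
Joint ranges: [-2.87, 2.87], [-0.86, 2.18], [0.17, 2.46], [-1.51, 4.65], [0.06, 2.69], [-2.65, 2.65]. Speed limits (rad/s): [2.57, 2.57, 3.01, 3.14, 3.14, 3.14].

INTERFACE

Orientations are given as a unit quaternion [x, y, z, w].
In Python, from station import env, capture, finder gives the robot as it stands.
- The arm moves only by the shell command python3 -m creep 'ROWS' [OPENING] [FORCE]. ROWS is JSON, a list of rows, each a list of 4 numbers: the shift along the tool's x, y, z in cm, then the turn about the tool's z in rad. In form: [[dx, dy, dz, yaw], ...]. A call has 1 to 10 rows; each row shifts and turns the commanded pose from where the row before left it, along the tool's axes as they then stand; what a row does not reach is not made up. A row lasts 1/10 s, in which the tool goes at most 50 mm and 8.59 degrees, less where a joint would pass 70% of its speed; a pose out of reach is approached as far as the arm can. A call is refused whole if a number of a shift passes 5 or a number of a turn 0.15, either way. A call with a gripper value outside its range is refused whole. OPENING is the finger opening in cm, from 0 to 8.54, set as the call begins (- or left out, the last holds). The fingers move at their own pace and stop on an object; FORCE is the grip in N (left out, the last holds). Time passes only in rows, so rows that do not move let the fingers close. It gives the time, the measured TCP pose, the force, the opening and the grip force at its end, in the units of the state.
- env.read_state(): the state, without advancing time (a new reading comes with each control period).
- capture(name): name is "side" or "top" or "wrist"; returns a dict with "color" (420x560x3 uint8, blue, green, red), "depth" (420x560 float32, m along the optical axis (not along the pixel's ray), 0 where there is no reading), "fov_y" (degrees; the focal length in pixels is half the picture's height over the tangent of half this angle, whatever the lens; pixels are square), "cx", "cy" (the principal point, pixels), "R" (3x3) and "t" (3): a world point X has camera coordinates R X + t. Camera axes: x right, y down, z forward; pixel columns grow to the right and rows downward; lengths in m; the calibration is good to about 2 mm. A picture is of the moment at which its call begins.
- env.finish_job(): hands the job in; it is judged then, once.
Trained networks look in the newest picture that a camera, given by its name, has taken for a name from the list of things; names that differ only in an ending like _2 or _b are one class to them, and where a whole thing is asked for, a point or a joint stands for the part that bears it (a point fixed in the world has none). Each returns a list of dicts, best first, with "score" (0 to 1); they miss things now and then, are a little off and sometimes report something else, mostly with a low value. They report only what shows in the picture. A call takes as long as a camera call. They do not tell look-alikes from the thing itself.
- finder.masks_of(query, camera): "region" (420x560 bool, what is visible of it) and "rect" ([left, top, right, bottom] in pixels, round what is visible of it).
- finder.pinpoint(query, camera): "location" ([column, row] in pixels: a listed point, or the origin of a listed thing).
The state is a dict: "time": time; "joints": joint angles; "joint_vel": joint speeds; "joint_torque": joint torques, N m; "tool_pos": TCP position; "tcp_rot": TCP orientation; "ft_force": force on the tool from outside, world axes, zero at the start; "moment": the same for the moment, N m; "finger_gap": opening from 0.0 (shut) to 1.0 (fully open); "finger_force": force on a finger pad.
Only numpy, scipy, OpenCV 4.12 (cv2) and the standard library are available. Lean on these libraries where they do the work, as an engineer would, in place of code of your own. Each camera call takes 0.05 s, during which the arm holds its last target. There are 200 camera calls.

TASK

Take the wooden scraper block from the rubber mat and use it to wipe all five loose plywood offcuts (three round hole-saw cores and two slips) off the drill press's table into the open scrap bin beside the press; push them with the scraper only, not with the hand. Then stand the scraper on its sole back on the mat, without striking the drill press with the arm or hand and without disturbing the other things on the bench.

Things in the scene. Friction and masses are not known exactly. Their poses are not given: they have to be found in the camera images.
- press: Bench drill press fixed to the bench: base 360 x 180 x 30 mm, column, square steel table, green head. Origin on the bench top under the spindle axis; x points from spindle to column (roughly away from the robot), z up. Column 60 mm dia. at x = +165 mm; a 92 mm dia. collar on it behind the table reaches z = 105 mm.
- table_top (a point): Centre of the top of the press's square table, 115 mm above the bench, axes as the press. The table is 240 mm along x, 260 mm along y, 25 mm thick, smooth and without a rim; below its side edges there is free space.
- drill_tip (a point): Tip of the pilot drill on the spindle axis, 120 mm above the table; round it hangs a 64 mm dia. hole saw whose rim is 131 mm above the table, and above that the chuck (46 mm dia.) up to the head.
- head_under (a point): Underside of the press's head on the spindle axis, 270 mm above the table, axes as the press. The slim head and belt cover span x from -100 to +200 mm and y from -45 to +45 mm, up to 142 mm higher; a motor 84 mm dia. hangs behind at x = +245 mm, from 245 mm above the table.
- feed_hub (a point): Centre of the hub of the three feed-handle spokes on the head's -y side, 54 mm from the spindle axis, 325 mm above the table, axes as the press. Spokes with ball ends reach 111 mm from it in the x-z plane and 11 mm either side of it in y. Left alone.
- bin: Open black plastic scrap bin fixed to the bench against one side of the drill press (left or right, it varies), 240 mm along its x, 120 mm along its y, 80 mm high, 4 mm walls and floor; origin at the centre of its underside. Parallel to the press, rim 10 mm below the underside of the table, near wall 20 mm in under the table's edge: what is pushed over that edge falls in.
- crate: Closed storage box with a lid, plain white and grey plastic, fixed, 240 x 120 x 78 mm, on the other side of the press (likewise tucked under the table's edge); origin at the centre of its underside, axes as the press. Lower than the press's table.
- mat: Black rubber tool mat fixed on the bench to the robot's left or right (it varies), 260 mm along x, 200 mm along y, 4 mm thick; origin at the centre of its underside.
- scraper: Wooden scraper block with a 6 mm rubber sole, standing on its sole on the mat; 0.17 to 0.34 kg. Sole block 200 mm along its x, 44 mm along y, 27 mm high; on top of its -x half stands a grip ridge 100 mm long (x from -100 to 0), 28 mm wide in y, up to 70 mm above the sole, rounded edges. Origin at the centre of the underside; z up, the bare end is at +x. The handle end faces roughly towards the robot.
- scraper_grip (a point): Point in the middle of the scraper's grip ridge, 55 mm from its centre towards the handle end (x = -55 mm), 53 mm above the sole; axes as the scraper.
- core0: Loose round hole-saw core of plain plywood, 60 mm dia., 12 mm thick, about 22 g, lying flat on the press's table; origin at the centre of its underside.
- core1: Loose round hole-saw core of plain plywood, 60 mm dia., 12 mm thick, about 22 g, lying flat on the press's table; origin at the centre of its underside.
- core2: Loose round hole-saw core of plain plywood, 60 mm dia., 12 mm thick, about 22 g, lying flat on the press's table; origin at the centre of its underside.
- slip0: Loose sawn slip of plain plywood, 72 x 22 x 12 mm, about 13 g, lying flat on the press's table, any way round; origin at the centre of its underside, long side along its x.
- slip1: Loose sawn slip of plain plywood, 72 x 22 x 12 mm, about 13 g, lying flat on the press's table, any way round; origin at the centre of its underside, long side along its x.
- tray: Shallow open steel tray fixed on the bench on the side opposite the mat, 240 x 150 x 30 mm, origin at the centre of its underside. To be left alone.
- spanner: Steel spanner, 180 mm long, lying on the mat beside the scraper along the mat's -y edge, about 7 mm high; bystander.
- driver: Screwdriver, 190 mm long, lying in the steel tray; bystander.
- oil: Upright grey oil bottle, 72 mm dia., 200 mm high, at the back of the bench, to the left or right; bystander.
- spray: Upright aluminium spray can, 60 mm dia., 190 mm high, at the back on the other side; bystander.
- jar: Glass jar with a steel lid, 68 mm dia., 80 mm high, between the robot and the press; bystander.
- tin: Round steel tin, 76 mm dia., 52 mm high, between the robot and the press; bystander.
Not all that is in view belongs to the job. Several things have the shape of the scraper; the one meant has the colours described above. Leave any turquoise look-alike of the core1 alone.

How it is judged:
By the outcome, as a careful person would: the job done as asked, in the order asked, and still so for the second after the job is handed in, with the robot touching nothing.
It also fails if it takes over 61 s, if anything falls off the work surface, if the arm or the gripper's body presses on something with over 40 N, if the wrist force passes 120 N, or if a joint passes its speed limit or range.

## Working session

There is one attempt and no reset: what is moved stays moved. The work goes in short steps, Python scripts to look and compute and a shell command to move; the robot and the scene stay as the last step left them, time stands still between calls to the robot, and variables do not carry over. Pictures are saved under pics/ and viewed, at most 10 in all, crops included, and the job is handed in when it is done.

```bash
ls; mkdir -p pics; cat > h.py <<'E'
import numpy as np, cv2
from station import env, capture, finder
def back(c,u,v,z=None,d=None):
    f=210/np.tan(np.radians(c["fov_y"])/2)
    r=np.array([(u-c["cx"])/f,(v-c["cy"])/f,1.0]); R=np.array(c["R"]);t=np.array(c["t"])
    o=-R.T@t; w=R.T@r
    if z is not None: return o+w*(z-o[2])/w[2]
    return o+w*d
def cloud(c):
    f=210/np.tan(np.radians(c["fov_y"])/2)
    v,u=np.mgrid[0:420,0:560]; d=c["depth"]
    P=np.stack([(u-c["cx"])/f*d,(v-c["cy"])/f*d,d],-1)
    return (P-np.array(c["t"]))@np.array(c["R"])
E
python3 - <<'E'
from h import *
s=env.read_state(); print(s)
ims=[]
for n in ("top","side"):
    c=capture(n); cv2.imwrite(f"pics/{n}0.png",c["color"]); np.savez(f"{n}0.npz",**c)
    P=cloud(c); print(n,-np.array(c["R"]).T@c["t"], c["fov_y"])
    for q in ["press","table_top","drill_tip","feed_hub","bin","crate","mat","scraper","scraper_grip","core0","slip0","tray","spanner","oil","spray","jar","tin"]:
        for r in finder.pinpoint(q,n)[:6]:
            u,v=r["location"]; i,j=int(np.clip(v,0,419)),int(np.clip(u,0,559))
            print(q,round(r["score"],2),int(u),int(v),P[i,j].round(3))
E
```

```text
pics
{'time': 0.0, 'joints': array([-1.16269206e+00,  9.18419423e-02,  1.23189313e+00, -1.64612355e-05,
        1.81981351e+00, -5.67222691e-02]), 'joint_vel': array([-0.0006668 , -0.00013498,  0.00028399,  0.00071805,  0.00148346,
       -0.00182271]), 'joint_torque': array([ 1.45830152e-03, -4.58726621e+01, -4.18029284e+01, -2.76593596e-05,
        1.15771999e-02, -3.09489599e-05]), 'tool_pos': array([ 0.26882667, -0.53608151,  0.23035692]), 'tcp_rot': array([ 9.73113389e-01,  2.30324499e-01, -1.78792580e-04, -9.61513382e-04]), 'ft_force': array([-0.42297638, -0.39105146, -0.76276538]), 'moment': array([0.02453981, 0.00446155, 0.0069188 ]), 'finger_force': 0.0, 'finger_gap': 1.001502208165554}
top [ 0.2508214  -0.00572205  1.7249146 ] 47.048498397183444
press 0.72 371 161 [ 0.703 -0.319  0.091]
press 0.62 290 194 [ 0.497 -0.03   0.502]
table_top 0.71 292 192 [ 0.502 -0.035  0.503]
feed_hub 0.56 313 173 [ 0.565 -0.092  0.458]
bin 0.85 339 203 [ 0.568 -0.218 -0.   ]
crate 0.69 240 194 [0.579 0.136 0.074]
mat 0.79 161 216 [0.506 0.423 0.009]
mat 0.38 292 255 [ 0.37  -0.048  0.081]
mat
[... 1758 characters left out ...]
069]
scraper_grip 0.44 306 210 [ 0.566 -0.066  0.282]
core0 0.69 284 252 [ 0.49  -0.1    0.134]
core0 0.58 260 314 [ 0.378 -0.234  0.016]
core0 0.55 320 211 [0.658 0.044 0.13 ]
core0 0.51 308 257 [ 0.56  -0.136  0.132]
slip0 0.6 280 217 [ 0.298 -0.82   1.185]
slip0 0.52 331 252 [ 0.638 -0.134  0.131]
tray 0.6 372 323 [ 0.693 -0.372  0.073]
tray 0.59 322 361 [ 0.525 -0.422  0.008]
tray 0.46 246 271 [ 0.362 -0.091  0.057]
spanner 0.67 261 185 [0.504 0.343 0.006]
spanner 0.29 319 210 [0.655 0.048 0.131]
oil 0.61 374 325 [ 0.699 -0.376  0.065]
spray 0.48 242 239 [0.373 0.044 0.057]
jar 0.95 245 274 [ 0.357 -0.092  0.042]
tin 0.75 243 243 [0.374 0.038 0.04 ]
tin 0.4 304 234 [ 0.577 -0.033  0.119]
```

```bash
python3 - <<'E'
import cv2,numpy as np
a=cv2.imread("pics/top0.png")[110:350,90:450]; b=cv2.imread("pics/side0.png")[100:380,120:440]
cv2.imwrite("pics/a.png",cv2.resize(a,None,fx=2.2,fy=2.2,interpolation=2)); cv2.imwrite("pics/b.png",cv2.resize(b,None,fx=2.1,fy=2.1,interpolation=2))
E
```

```text
(no output)
```

View pics/a.png

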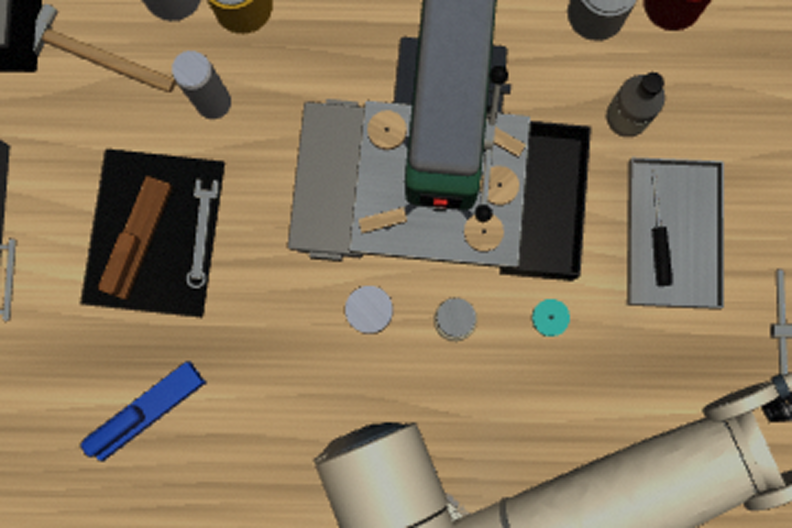

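View pics/b.png

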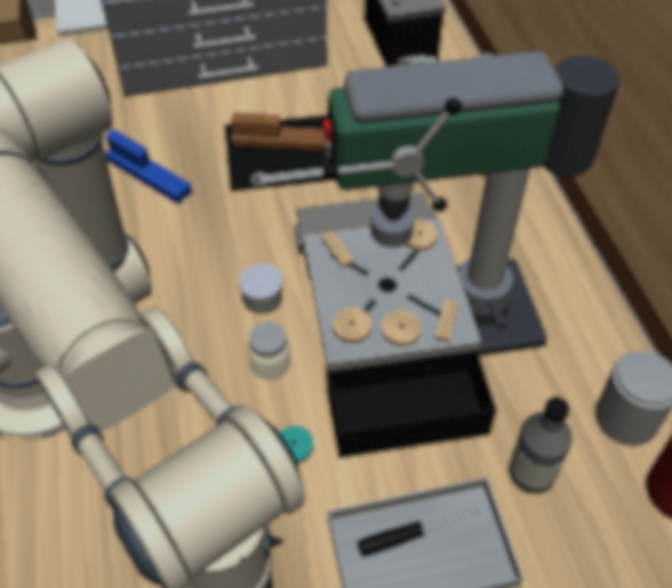

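The pictures show these things that could be taken for the scraper or the cores, by top-camera pixel:
- **Scraper:** the brown block is on the mat at (156,217). A blue block of the same shape lies on the bench at (155,299).
- **Cores:** a turquoise disc lies on the bench at (339,251). Three plywood cores are on the table at (268,168), (317,196) and (308,214).

I choose the brown block, because it is wooden and on the mat. The bin is on the -y side and the mat on the left.

```bash
cat >> h.py <<'E'
def rect(pts):
    (c,(w,h),a)=cv2.minAreaRect((pts*1000).astype(np.float32)); 
    if w<h: w,h,a=h,w,a+90
    return np.round([c[0],c[1],w,h,(a+90)%180-90],1)
def pieces(cs,box=None):
    M=[]
    for c in cs:
        P=cloud(c); hsv=cv2.cvtColor(c["color"],cv2.COLOR_BGR2HSV)
        m=(abs(P[...,2]-.129)<.008)&(hsv[...,1]>60)&(hsv[...,0]<30)&(P[...,0]>.4)&(P[...,0]<.75)&(P[...,1]>-.22)&(P[...,1]<.13)
        n,l,st,ce=cv2.connectedComponentsWithStats(m.astype(np.uint8))
        for i in range(1,n):
            if st[i,4]>25: print("piece",st[i,4],rect(P[l==i][:,:2]))
E
python3 - <<'E'
from h import *
cs=[dict(np.load(f"{n}0.npz")) for n in("top","side")]
for c in cs:
    P=cloud(c); hsv=cv2.cvtColor(c["color"],cv2.COLOR_BGR2HSV)
    m=(abs(P[...,2]-.115)<.006)&(P[...,0]>.4)&(P[...,0]<.75)&(P[...,1]>-.22)&(P[...,1]<.13)
    m=cv2.morphologyEx(m.astype(np.uint8),cv2.MORPH_OPEN,np.ones((2,2)))>0
    print("table",rect(P[m][:,:2]))
    pieces([c])
    w=(hsv[...,1]>90)&(hsv[...,0]<20)&(P[...,0]>.35)&(P[...,0]<.65)&(P[...,1]>.33)&(P[...,1]<.53)
    for lo,hi in((.018,.05),(.062,.085)):
        k=w&(P[...,2]>lo)&(P[...,2]<hi); print("scr",lo,k.sum(),rect(P[k][:,:2]),np.median(P[k][:,2]))
    mm=(abs(P[...,2]-.004)<.008)&(c["color"].max(-1)<50)&(P[...,0]>.3)&(P[...,0]<.7)&(P[...,1]>.28)&(P[...,1]<.56); print("mat",rect(P[mm][:,:2]))
a=cv2.imread("pics/top0.png")[175:260,120:210]; cv2.imwrite("pics/c.png",cv2.resize(a,None,fx=5,fy=5,interpolation=2))
E
```

```text
table [472.9 -37.8 447.7 270.   -4.2]
piece 237 [659.1  48.2  58.4  58.   23.1]
piece 94 [ 643.  -138.7   52.5   21.9   58. ]
piece 196 [ 5.735e+02 -1.332e+02  5.640e+01  4.460e+01 -4.000e-01]
piece 138 [516.8  50.4  72.   22.5 -73.5]
piece 208 [ 499.7 -103.7   57.3   51.1  -88.7]
scr 0.018 486 [497.6 451.2 200.2  46.2 -18.1] 0.03224469766438462
scr 0.062 245 [450.3 467.3  98.8  30.6 -18.3] 0.07321867049728163
mat [511.1 430.1 259.7 200.4  -5.2]
table [ 548.5 -333.  1051.6  306.1   79. ]
piece 128 [662.5  42.6  59.   39.4  56.6]
piece 92 [514.1  49.3  70.1  18.9 -73.9]
piece 103 [ 643.4 -132.8   68.5   18.8   59.9]
piece 219 [ 498.4 -105.7   56.9   52.    75.1]
piece 219 [ 571.7 -128.7   55.8   55.6  -40.2]
scr 0.018 351 [492.8 453.2 185.7  52.8 -19.4] 0.03366911945833117
scr 0.062 147 [449.9 467.3  98.9  36.1 -22.7] 0.07474863057051852
mat [484.9 429.2 202.6 184.2  -4.4]
```

View pics/c.png

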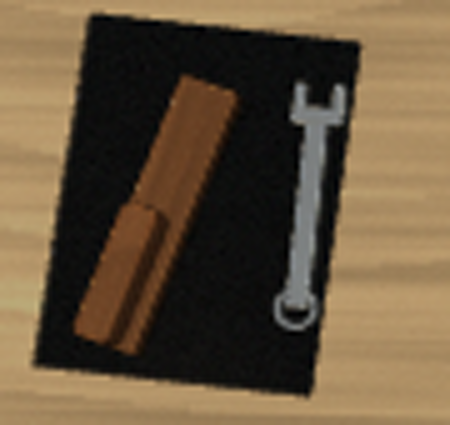

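The crop shows the brown wooden scraper with its ridge towards the robot. Its bare end is near (205,90) in the crop, and the spanner lies well to the right of it. Next I fix the table pose and plan the rows.

```bash
cat >> h.py <<'E'
def psi_now(s):
    q=s["tcp_rot"]; return 2*np.arctan2(q[1],q[0])
def plan(wps,start=None):
    """wps: (x,y,z mm, psi deg, n rows). prints rows with error diffusion"""
    if start is None:
        s=env.read_state(); p=np.array(s["tool_pos"])*1000; a=psi_now(s)
    else: p=np.array(start[:3],float); a=np.radians(start[3])
    for x,y,z,ps,n in wps:
        tgt=np.array([x,y,z],float); da=np.radians(ps)-a
        p0=p.copy();a0=a; out=[]
        for i in range(1,n+1):
            want=p0+(tgt-p0)*i/n; d=want-p; c,s_=np.cos(a),np.sin(a)
            l=np.array([c*d[0]+s_*d[1], s_*d[0]-c*d[1], -d[2]])/10
            l=np.round(l,1)+0.; t=round(-(a0+da*i/n-a),2)+0.
            p=p+10*np.array([c*l[0]+s_*l[1], s_*l[0]-c*l[1], -l[2]]); a-=t
            out.append([float(v) for v in l]+[float(t)])
        print("->",p.round(1),round(np.degrees(a),1)); 
        for k in range(0,n,10): print(str(out[k:k+10]).replace(" ",""))
def G(px,py,z,th):
    """press-frame grip (mm), scraper dir th (deg, press frame) -> world TCP x,y,z,psi"""
    w=PC+PR@np.array([px,py]); return (w[0],w[1],z,PY+th+180)
E
python3 - <<'E'
from h import *
for n in("top","side"):
    c=dict(np.load(f"{n}0.npz"));P=cloud(c)
    m=((abs(P[...,2]-.119)<.012)&(P[...,0]>.4)&(P[...,0]<.75)&(P[...,1]>-.25)&(P[...,1]<.15)).astype(np.uint8)
    m=cv2.morphologyEx(m,cv2.MORPH_OPEN,np.ones((3,3)))
    nn,l,st,_=cv2.connectedComponentsWithStats(m); i=1+np.argmax(st[1:,4]); print("table",rect(P[l==i][:,:2]))
    mb=((abs(P[...,2]-.076)<.01)&(P[...,0]>.4)&(P[...,0]<.75)&(P[...,1]>.05)&(P[...,1]<.25)).astype(np.uint8)
    nn,l,st,_=cv2.connectedComponentsWithStats(mb); i=1+np.argmax(st[1:,4]); print("crate",rect(P[l==i][:,:2]))
    hd=((P[...,2]>.45)&(P[...,0]>.42)&(P[...,0]<.9)&(abs(P[...,1])<.2)); k=(P[...,2]>.5)&hd; print("head",rect(P[k][:,:2]))
plan([(340,0,230,80,11),(445.3,468.3,140,161.9,11),(445.3,468.3,60,161.9,3)])
E
```

```text
table [579.2 -36.8 260.1 241.7  85.6]
crate [592.2 143.7 257.2 103.   -2.6]
head [677.5 -55.4 375.2 105.4  -4.4]
table [579.8 -37.7 266.  244.6  85.4]
crate [543.3 151.8 159.2  92.8  -4.9]
head [675.7 -57.2 371.9 106.2  -4.1]
-> [340.3  -0.4 230.5] 79.9
[[2.8,-4.1,0.0,-0.08],[3.0,-3.8,0.0,-0.09],[3.5,-3.5,0.0,-0.08],[3.6,-3.3,0.1,-0.09],[4.0,-2.9,0.0,-0.08],[4.2,-2.6,0.0,-0.09],[4.4,-2.2,0.0,-0.08],[4.5,-1.9,0.0,-0.09],[4.7,-1.4,0.0,-0.08],[4.9,-1.0,0.0,-0.09]]
[[4.8,-0.6,0.0,-0.08]]
-> [445.  468.5 140.5] 161.8
[[4.4,0.2,0.8,-0.13],[4.3,0.7,0.8,-0.13],[4.1,1.4,0.9,-0.13],[4.0,1.8,0.8,-0.13],[3.7,2.3,0.8,-0.13],[3.3,2.8,0.8,-0.13],[3.0,3.2,0.9,-0.13],[2.5,3.6,0.8,-0.13],[2.1,3.9,0.8,-0.13],[1.5,4.0,0.8,-0.13]]
[[1.0,4.3,0.8,-0.13]]
-> [445.  468.5  60.5] 161.8
[[0.0,0.0,2.7,0.0],[0.0,0.0,2.7,0.0],[0.0,0.0,2.6,0.0]]
```

```bash
python3 -m creep '[[2.8,-4.1,0,-0.08],[3.0,-3.8,0,-0.09],[3.5,-3.5,0,-0.08],[3.6,-3.3,0.1,-0.09],[4.0,-2.9,0,-0.08],[4.2,-2.6,0,-0.09],[4.4,-2.2,0,-0.08],[4.5,-1.9,0,-0.09],[4.7,-1.4,0,-0.08],[4.9,-1.0,0,-0.09]]' && python3 -m creep '[[4.8,-0.6,0,-0.08],[4.4,0.2,0.8,-0.13],[4.3,0.7,0.8,-0.13],[4.1,1.4,0.9,-0.13],[4.0,1.8,0.8,-0.13],[3.7,2.3,0.8,-0.13],[3.3,2.8,0.8,-0.13],[3.0,3.2,0.9,-0.13],[2.5,3.6,0.8,-0.13],[2.1,3.9,0.8,-0.13]]'; cat >> h.py <<'E'
PY=-4.4; PC=np.array([579.3,-37.2]); _a=np.radians(PY); PR=np.array([[np.cos(_a),-np.sin(_a)],[np.sin(_a),np.cos(_a)]])
E
python3 - <<'E'
from h import *
print((np.array([[659,45],[643,-135.5],[572.5,-131],[515.5,50],[499,-104.7]])-PC)@PR)
plan([(445.3,468.3,140,161.9,3),(445.3,468.3,59,161.9,3)])
E
```

```text
time: 2.8
tool_pos: [0.3336, -0.0467, 0.2309]
tcp_rot: [0.791, 0.612, 0.001, 0.001]
ft_force: [2.0, 0.4, -0.1]
finger_gap: 0.997
finger_force: 0.0
time: 3.8
tool_pos: [0.4263, 0.3856, 0.1561]
tcp_rot: [0.282, 0.96, 0.0, 0.0]
ft_force: [0.7, -0.8, 0.1]
finger_gap: 1.003
finger_force: 0.0
[[ 73.15880024  88.07224277]
 [ 71.05374078 -93.12328345]
 [  0.41628612 -94.04523755]
 [-70.30186484  82.048326  ]
 [-74.88480161 -73.46159873]]
-> [445.1 468.6 140.1] 162.2
[[1.0,2.7,0.5,-0.09],[0.7,2.7,0.6,-0.08],[0.5,2.8,0.5,-0.09]]
-> [445.1 468.6  59.1] 162.2
[[0.0,0.0,2.7,0.0],[0.0,0.0,2.7,0.0],[0.0,0.0,2.7,0.0]]
```

```bash
python3 -m creep '[[1.5,4.0,0.8,-0.13],[1.0,4.3,0.8,-0.13],[0,0,0,0],[0,0,0,0],[0,0,0,0]]'; python3 - <<'E'
from h import *
s=env.read_state(); print(np.array(s["tool_pos"])*1000,np.degrees(psi_now(s)))
plan([(445.3,468.3,59,161.9,4)])
E
```

```text
time: 4.3
tool_pos: [0.4452, 0.4679, 0.1413]
tcp_rot: [0.158, 0.987, 0.0, 0.0]
ft_force: [-0.4, -0.4, -0.8]
finger_gap: 0.998
finger_force: 0.0
[445.16983566 467.93016843 141.31490579] 161.77953571285352
-> [445.2 467.9  59.3] 161.8
[[0.0,0.0,2.1,0.0],[0.0,0.0,2.0,0.0],[0.0,0.0,2.1,0.0],[0.0,0.0,2.0,0.0]]
```

```bash
python3 -m creep '[[0,0,2.1,0],[0,0,2.1,0],[0,0,2.1,0],[0,0,2.0,0],[0,0,0,0],[0,0,0,0]]' && python3 -m creep '[[0,0,0,0],[0,0,0,0],[0,0,0,0],[0,0,0,0],[0,0,0,0],[0,0,0,0]]' 1.0 80; python3 - <<'E'
from h import *
cs=[dict(np.load(f"{n}0.npz")) for n in("top","side")]
for c in cs:
    P=cloud(c).reshape(-1,3)*1000; q=(P[:,:2]-PC)@PR
    k=(P[:,2]>300)&(q[:,0]>-200)&(abs(q[:,1])<130)&(q[:,0]<200)
    for lo,hi in((-130,-47),(-45,50)):
        j=k&(q[:,1]>lo)&(q[:,1]<hi); o=np.argsort(q[j][:,0])[:6]; print(np.c_[q[j][o],P[j][o,2]].round())
        print(q[j].min(0),q[j].max(0))
E
```

```text
time: 4.9
tool_pos: [0.4454, 0.4678, 0.0592]
tcp_rot: [0.158, 0.987, 0.001, 0.001]
ft_force: [0.6, 0.6, 1.0]
finger_gap: 0.999
finger_force: 0.0
time: 5.5
tool_pos: [0.4453, 0.4691, 0.0585]
tcp_rot: [0.158, 0.987, 0.001, 0.0]
ft_force: [0.0, 0.8, 3.4]
finger_gap: 0.307
finger_force: 81.1
[[-111.  -51.  449.]
 [-110.  -54.  447.]
 [-109.  -57.  443.]
 [-109.  -60.  442.]
 [-109.  -49.  435.]
 [-108.  -51.  449.]]
[-110.97951573  -64.52542912] [ 59.21830928 -47.09545393]
[[-101.  -45.  452.]
 [-100.    3.  432.]
 [ -99.   -7.  467.]
 [ -99.   -4.  465.]
 [ -99.    4.  446.]
 [ -99.    7.  460.]]
[-101.15825725  -44.91800253] [197.52744419  45.33796194]
[[-112.  -57.  443.]
 [-111.  -54.  444.]
 [-111.  -53.  447.]
 [-110.  -49.  446.]
 [-109.  -61.  446.]
 [-109.  -59.  441.]]
[-111.5566067   -65.92149272] [186.46876301 -47.0111658 ]
[[-101.   -6.  467.]
 [-101.   -5.  463.]
 [-100.   -4.  459.]
 [-100.   -3.  435.]
 [-100.   -2.  423.]
 [-100.   -5.  473.]]
[-100.58911316  -44.99729332] [199.2099165  40.6945767]
```

```bash
python3 -m creep '[[0,0,-3,0],[0,0,-4,0],[0,0,-4.5,0],[0,0,-4.5,0],[0,0,0,0],[0,0,0,0],[0,0,0,0]]'; python3 - <<'E'
from h import *
s=env.read_state(); T=np.array(s["tool_pos"])*1000; print(T,np.degrees(psi_now(s)),s["finger_gap"],s["joints"])
r=T[:2]/np.linalg.norm(T[:2]); t=np.array([-r[1],r[0]])
for n in("top","side"):
    c=capture(n); np.savez(f"{n}1.npz",**c); cv2.imwrite(f"pics/{n}1.png",c["color"])
    P=cloud(c).reshape(-1,3)*1000; d=P-T; q=np.c_[d[:,:2]@r,d[:,:2]@t]
    for h in range(60,420,30):
        k=(d[:,2]>h)&(d[:,2]<h+30)&(np.hypot(*q.T)<160)
        if k.sum()>5: print(n,h,k.sum(),q[k].min(0).round(),q[k].max(0).round())
    hsv=cv2.cvtColor(c["color"],cv2.COLOR_BGR2HSV).reshape(-1,3)
    k=(hsv[:,1]>90)&(hsv[:,0]<20)&(np.hypot(*(P[:,:2]-[480,460]).T)<140)&(P[:,2]>150)
    lo=k&(P[:,2]<216); print("scr",k.sum(),rect(P[k][:,:2]/1000),rect(P[lo][:,:2]/1000), np.percentile(P[lo][:,2],[5,50,95]))
a=cv2.imread("pics/side1.png")[60:300,120:380]; cv2.imwrite("pics/d.png",cv2.resize(a,None,fx=2.4,fy=2.4,interpolation=2))
c=(445,469)
p=G(-172,-8,230,0);print(p)
plan([(*p[:3],p[3],11),(*p[:2],172,p[3],3)])
E
```

```text
time: 6.2
tool_pos: [0.4444, 0.4679, 0.2144]
tcp_rot: [0.158, 0.987, -0.002, -0.001]
ft_force: [0.1, 0.6, -2.9]
finger_gap: 0.304
finger_force: 80.4
[444.38362385 467.91113368 214.39439664] 161.84692280097568 0.3036113021536188 [ 7.58456375e-01  2.16943770e-01  1.12235548e+00  2.47557974e-05
  1.80707121e+00 -4.95503248e-01]
top 60 7 [-27.  -1.] [-20.   5.]
top 90 12 [-53. -38.] [-24.   6.]
top 120 30 [-37. -14.] [-20.  30.]
top 150 60 [-37. -18.] [-21.  30.]
top 180 55 [-39. -22.] [-19.  33.]
top 210 86 [-39. -25.] [-11.  36.]
top 240 89 [-143.  -27.] [-20.  51.]
top 270 109 [-150.  -53.] [-22.  52.]
top 300 436 [-151.  -69.] [-3. 67.]
top 330 763 [-156.  -71.] [43. 69.]
top 360 1697 [-42. -69.] [46. 68.]
top 390 11 [-10. -50.] [12. 54.]
scr 809 [493.  416.2 200.7 134.3  -5.5] [496.7 451.1 198.7  47.2 -19.1] [172.20259764 187.3510749  203.90414764]
side 60 62 [-55. -35.] [22.  7.]
side 90 103 [-61. -39.] [18. 10.]
side 120 104 [-40. -40.] [23. 30.]
side 150 171 [-39. -39.] [33. 33.]
side 180 125 [-41. -41.] [17. 26.]
side 210 172 [-39. -40.] [24. 27.]
side 240 153 [-151.  -50.] [20. 14.]
side 270 136 [-152.  -56.] [12. 25.]
side 300 400 [-151.  -72.] [40. 64.]
side 330 558 [-152.  -73.] [45. 64.]
side 360 614 [-43. -71.] [41. 60.]
scr 718 [492.8 438.6 202.2  63.2 -14.4] [494.7 446.6 201.9  48.4 -15.3] [166.81408372 188.18260829 210.05755027]
(np.float64(407.19317439195515), np.float64(-31.980749180002558), 230, 175.6)
-> [407.6 -32.5 230. ] 175.6
[[-1.1,-4.4,-0.1,-0.02],[-1.0,-4.5,-0.2,-0.02],[-0.9,-4.4,-0.1,-0.03],[-0.8,-4.5,-0.2,-0.02],[-0.7,-4.5,-0.1,-0.02],[-0.6,-4.5,-0.2,-0.02],[-0.5,-4.6,-0.1,-0.02],[-0.4,-4.5,-0.2,-0.02],[-0.4,-4.5,-0.1,-0.03],[-0.2,-4.6,-0.2,-0.02]]
[[-0.1,-4.6,-0.1,-0.02]]
-> [407.6 -32.5 172. ] 175.6
[[0.0,0.0,1.9,0.0],[0.0,0.0,2.0,0.0],[0.0,0.0,1.9,0.0]]
```

View pics/d.png

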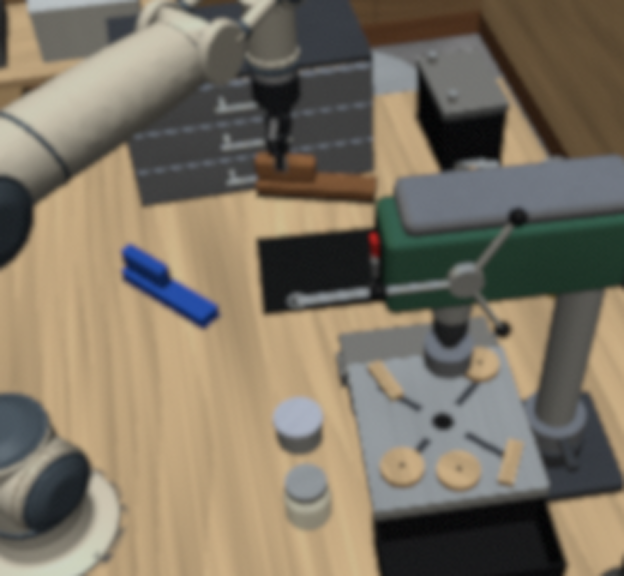

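```bash
python3 -m creep '[[0,0,4,0],[0,0,4,0],[0,0,4,0],[0,0,2.5,0],[0,0,0.9,0],[0,0,0,0],[0,0,0,0]]' && python3 -m creep '[[0,0,0,0],[0,0,0,0],[0,0,0,0],[0,0,0,0]]' 5; python3 - <<'E'
from h import *
s=env.read_state(); T=np.array(s["tool_pos"])*1000; print(T,np.degrees(psi_now(s)),s["ft_force"])
E
```

```text
time: 7.0
tool_pos: [0.4451, 0.4686, 0.0637]
tcp_rot: [0.158, 0.987, 0.0, 0.0]
ft_force: [0.3, 0.6, -2.8]
finger_gap: 0.304
finger_force: 80.3
time: 7.4
tool_pos: [0.4453, 0.4687, 0.0642]
tcp_rot: [0.158, 0.987, 0.0, 0.0]
ft_force: [-0.4, 0.2, -0.5]
finger_gap: 0.582
finger_force: 0.0
[445.25556535 468.68590097  64.22480981] 161.84603425263143 [-0.38974267  0.20218177 -0.45069733]
```

```bash
python3 -m creep '[[1.2,0,0.3,0],[1.1,0,0.3,0],[0,0,0,0],[0,0,0,0]]' && python3 -m creep '[[0,0,0,0],[0,0,0,0],[0,0,0,0],[0,0,0,0],[0,0,0,0]]' 1.0 90 && python3 -m creep '[[0,0,-3,0],[0,0,-4,0],[0,0,-4,0],[0,0,-4,0],[0,0,-2,0],[0,0,0,0],[0,0,0,0],[0,0,0,0],[0,0,0,0]]'; python3 - <<'E'
from h import *
s=env.read_state(); T=np.array(s["tool_pos"])*1000; print(T,np.degrees(psi_now(s)),s["ft_force"])
for n in("top","side"):
    c=capture(n)
    P=cloud(c).reshape(-1,3)*1000
    hsv=cv2.cvtColor(c["color"],cv2.COLOR_BGR2HSV).reshape(-1,3)
    k=(hsv[:,1]>90)&(hsv[:,0]<20)&(np.hypot(*(P[:,:2]-[480,460]).T)<140)&(P[:,2]>150)
    lo=k&(P[:,2]<T[2]-54.5+38); print("scr",k.sum(),rect(P[lo][:,:2]/1000))
    u=np.array([np.cos(np.radians(-18.1)),np.sin(np.radians(-18.1))])
    q=(P[:,:2]-T[:2])@u; A=k&(q>90)&(P[:,2]<T[2]); print([(x,np.percentile(P[k&(q>x)&(q<x+30)][:,2],[10,50,90]).round(),k[(q>x)&(q<x+30)].sum()) for x in(20,50,90,120,150)],q[k].min(),q[k].max())
p=G(-172,-8,230,0);print(p)
plan([(*p[:3],p[3],11),(*p[:2],172,p[3],3)])
E
```

```text
time: 7.8
tool_pos: [0.4224, 0.4758, 0.0573]
tcp_rot: [0.157, 0.988, -0.0, -0.0]
ft_force: [-0.1, 0.2, -0.4]
finger_gap: 0.585
finger_force: 0.0
time: 8.3
tool_pos: [0.4234, 0.4758, 0.058]
tcp_rot: [0.158, 0.987, 0.0, 0.0]
ft_force: [0.1, 0.9, 3.3]
finger_gap: 0.304
finger_force: 91.2
time: 9.2
tool_pos: [0.4226, 0.4751, 0.2244]
tcp_rot: [0.158, 0.987, -0.002, -0.001]
ft_force: [0.9, 0.4, -3.0]
finger_gap: 0.3
finger_force: 90.6
[422.62319667 475.0782217  224.44853983] 161.84806087378954 [ 0.93842306  0.4286483  -3.03699125]
scr 821 [496.5 451.1 198.4  46.8 -18.5]
[(20, array([192., 232., 243.]), np.int64(158)), (50, array([192., 231., 243.]), np.int64(152)), (90, array([191., 198., 201.]), np.int64(144)), (120, array([190., 197., 202.]), np.int64(141)), (150, array([192., 197., 202.]), np.int64(124))] -37.0545092583451 177.01036550552843
scr 703 [495.9 443.7 200.6  53.2 -12.2]
[(20, array([186., 215., 244.]), np.int64(139)), (50, array([182., 212., 242.]), np.int64(138)), (90, array([184., 199., 203.]), np.int64(80)), (120, array([181., 199., 202.]), np.int64(89)), (150, array([181., 197., 203.]), np.int64(80))] -22.04478480520006 177.44472104413697
(np.float64(407.19317439195515), np.float64(-31.980749180002558), 230, 175.6)
-> [407.1 -31.5 229.6] 175.6
[[-1.3,-4.4,0.0,-0.02],[-1.2,-4.5,-0.1,-0.02],[-1.1,-4.5,0.0,-0.03],[-1.0,-4.5,-0.1,-0.02],[-0.9,-4.5,0.0,-0.02],[-0.8,-4.5,0.0,-0.02],[-0.8,-4.6,-0.1,-0.02],[-0.6,-4.6,0.0,-0.02],[-0.5,-4.5,-0.1,-0.03],[-0.4,-4.6,0.0,-0.02]]
[[-0.3,-4.6,0.0,-0.02]]
-> [407.1 -31.5 171.6] 175.6
[[0.0,0.0,1.9,0.0],[0.0,0.0,1.9,0.0],[0.0,0.0,2.0,0.0]]
```

```bash
python3 -m creep '[[-1.3,-4.4,0,-0.02],[-1.2,-4.5,-0.1,-0.02],[-1.1,-4.5,0,-0.03],[-1.0,-4.5,-0.1,-0.02],[-0.9,-4.5,0,-0.02],[-0.8,-4.5,0,-0.02],[-0.8,-4.6,-0.1,-0.02],[-0.6,-4.6,0,-0.02],[-0.5,-4.5,-0.1,-0.03],[-0.4,-4.6,0,-0.02]]' && python3 -m creep '[[-0.3,-4.6,0,-0.02],[0,0,1.5,0],[0,0,1.5,0],[0,0,1.2,0],[0,0,0,0],[0,0,0,0],[0,0,0,0]]'; python3 - <<'E'
from h import *
s=env.read_state(); T=np.array(s["tool_pos"])*1000; print(T,np.degrees(psi_now(s)),s["ft_force"],(T[:2]-PC)@PR)
p=G(-172,-8,172,0);q=G(-172,-135,172,0)
plan([(*p,2),(*q,7)])
E
```

```text
time: 10.3
tool_pos: [0.4083, 0.0132, 0.2314]
tcp_rot: [0.048, 0.999, -0.0, 0.0]
ft_force: [1.2, -0.2, -2.5]
finger_gap: 0.304
finger_force: 90.7
time: 11.0
tool_pos: [0.4077, -0.0305, 0.1902]
tcp_rot: [0.037, 0.999, -0.0, 0.001]
ft_force: [-0.1, 0.4, -2.7]
finger_gap: 0.304
finger_force: 90.7
[407.7200825  -30.48822925 190.17795557] 175.70262779150733 [-0.1498613   0.35276533 -2.69278966] [-171.5891495    -6.47145502]
-> [407.6 -32.5 172.2] 175.7
[[0.0,-0.1,0.9,0.0],[0.0,-0.1,0.9,0.0]]
-> [ 397.1 -159.1  172.2] 175.7
[[0.0,-1.8,0.0,0.0],[0.0,-1.8,0.0,0.0],[0.0,-1.8,0.0,0.0],[0.0,-1.8,0.0,0.0],[0.0,-1.8,0.0,0.0],[0.1,-1.8,0.0,0.0],[0.0,-1.9,0.0,0.0]]
```

```bash
python3 -m creep '[[0,-0.1,0.9,0],[0,-0.1,0.8,0],[0,0,0,0],[0,0,0,0]]' && python3 -m creep '[[0,-1.2,0,0],[0,-1.8,0,0],[0,-1.8,0,0],[0,-1.8,0,0],[0,-1.8,0,0],[0.1,-1.8,0,0],[0,-1.5,0,0],[0,-1.5,0,0],[0,0,0,0],[0,0,0,0]]'; python3 - <<'E'
from h import *
s=env.read_state(); T=np.array(s["tool_pos"])*1000; print(T,np.degrees(psi_now(s)),s["ft_force"],(T[:2]-PC)@PR)
cs=[]
for n in("top","side"):
    c=capture(n); cs.append(c); cv2.imwrite(f"pics/{n}2.png",c["color"])
    pieces([c])
a=cs[1]["color"][150:360,180:440]; cv2.imwrite("pics/e.png",cv2.resize(a,None,fx=2.4,fy=2.4,interpolation=2))
E
```

```text
time: 11.4
tool_pos: [0.4071, -0.0332, 0.172]
tcp_rot: [0.038, 0.999, 0.0, -0.0]
ft_force: [-0.1, 0.6, -2.0]
finger_gap: 0.303
finger_force: 90.7
time: 12.4
tool_pos: [0.396, -0.1653, 0.1727]
tcp_rot: [0.039, 0.999, 0.0, 0.0]
ft_force: [-0.4, 0.5, -2.7]
finger_gap: 0.301
finger_force: 90.7
[ 395.96648358 -165.2884728   172.65715309] 175.52327723969182 [-0.39049873  0.46256882 -2.72774344] [-172.96636397 -141.77613354]
piece 236 [658.7  48.8  59.   58.4  49.5]
piece 96 [ 643.1 -139.1   52.5   23.    60.6]
piece 140 [517.1  51.   71.1  22.5 -73.2]
piece 129 [662.2  42.1  60.   40.2  57.4]
piece 93 [513.7  48.5  68.   18.9 -73.5]
piece 101 [ 642.8 -133.8   67.1   18.6   59.5]
piece 139 [ 484.7 -191.9  166.7    6.2   -4.9]
```

View pics/e.png

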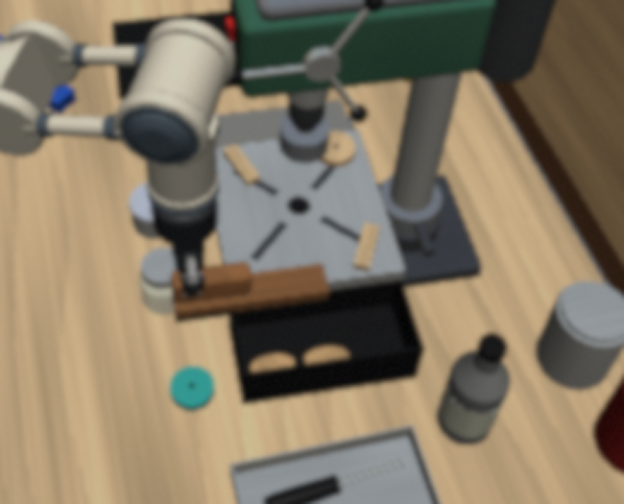

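```bash
sed -i 's/return 2\*np.arctan2(q\[1\],q\[0\])/return (2*np.arctan2(q[1],q[0]))%(2*np.pi)/' h.py; python3 - <<'E'
from h import *
W=[((-173,-150,215,0),2),((-85,-153,215,43),6),((-85,-153,172,43),3),((-57,-153,172,43),2),((-85,-153,172,20),4),((-90,-165,172,4),3)]
plan([(*G(*a),n) for a,n in W])
for a,n in W:
  g=G(*a); print(np.arctan2(g[1],g[0])-np.radians(g[3]-180)-np.pi/2)
E
```

```text
-> [ 395.4 -173.6  214.6] 175.6
[[0.0,-0.4,-2.1,0.0],[0.0,-0.5,-2.1,0.0]]
-> [ 482.9 -182.9  214.6] 218.6
[[-1.5,0.0,0.0,-0.13],[-1.4,-0.3,0.0,-0.12],[-1.4,-0.4,0.0,-0.13],[-1.4,-0.6,0.0,-0.12],[-1.2,-0.7,0.0,-0.13],[-1.2,-0.9,0.0,-0.12]]
-> [ 482.9 -182.9  171.6] 218.6
[[0.0,0.0,1.4,0.0],[0.0,0.0,1.4,0.0],[0.0,0.0,1.5,0.0]]
-> [ 510.4 -185.2  171.6] 218.6
[[-1.0,-1.0,0.0,0.0],[-1.0,-0.9,0.0,0.0]]
-> [ 482.7 -183.7  171.6] 195.7
[[0.5,0.5,0.0,0.1],[0.6,0.4,0.0,0.1],[0.5,0.3,0.0,0.1],[0.7,0.3,0.0,0.1]]
-> [ 476.6 -195.   171.6] 179.6
[[0.3,-0.3,0.0,0.09],[0.2,-0.3,0.0,0.1],[0.3,-0.4,0.0,0.09]]
-1.9075601694927473
-2.6072045463349705
-2.6072045463349705
-2.592669570613424
-2.2057788183762748
-1.9516142031867392
```

```bash
python3 -m creep '[[0,-0.4,-2.1,0],[0,-0.5,-2.1,0],[-1.5,0,0,-0.13],[-1.4,-0.3,0,-0.12],[-1.4,-0.4,0,-0.13],[-1.4,-0.6,0,-0.12],[-1.2,-0.7,0,-0.13],[-1.2,-0.9,0,-0.12],[0,0,0,0],[0,0,0,0]]' && python3 -m creep '[[0,0,1.4,0],[0,0,1.4,0],[0,0,1.0,0],[0,0,0,0],[0,0,0,0],[0,0,0,0]]';  python3 - <<'E'
from h import *
s=env.read_state(); T=np.array(s["tool_pos"])*1000; print(T,np.degrees(psi_now(s)),s["ft_force"],(T[:2]-PC)@PR,s["joints"][5])
for n in("top","side"):
    c=capture(n); pieces([c]); cv2.imwrite(f"pics/{n}3.png",c["color"])
a=c["color"][150:360,180:440]; cv2.imwrite("pics/f.png",cv2.resize(a,None,fx=2.4,fy=2.4,interpolation=2))
W=[((-57,-153,172,43),2)]
plan([(*G(*a),n) for a,n in W])
E
```

```text
time: 13.5
tool_pos: [0.486, -0.1754, 0.2143]
tcp_rot: [-0.326, 0.945, -0.001, -0.002]
ft_force: [-0.6, -0.5, -1.6]
finger_gap: 0.306
finger_force: 90.8
time: 14.1
tool_pos: [0.4861, -0.1763, 0.1771]
tcp_rot: [-0.325, 0.946, -0.002, -0.001]
ft_force: [-0.3, -0.5, -2.3]
finger_gap: 0.307
finger_force: 90.7
[ 486.09478094 -176.31649042  177.09119718] 217.92837794529967 [-0.28997042 -0.47198261 -2.33808057] [ -82.25763824 -145.85709348] -2.6443247801528695
piece 239 [659.   48.1  58.   57.8  20.3]
piece 92 [ 642.9 -138.5   52.1   22.9   60.4]
piece 134 [517.1  51.2  70.8  24.5 -73.1]
piece 133 [662.   41.8  59.   39.3  55.7]
piece 103 [ 643.7 -132.5   66.3   18.8   59.8]
piece 36 [ 490.9 -189.1   64.8   31.1    1. ]
-> [ 510.8 -185.   172.3] 218.5
[[-0.7,-1.1,0.3,-0.01],[-0.7,-1.1,0.2,0.0]]
```

View pics/f.png

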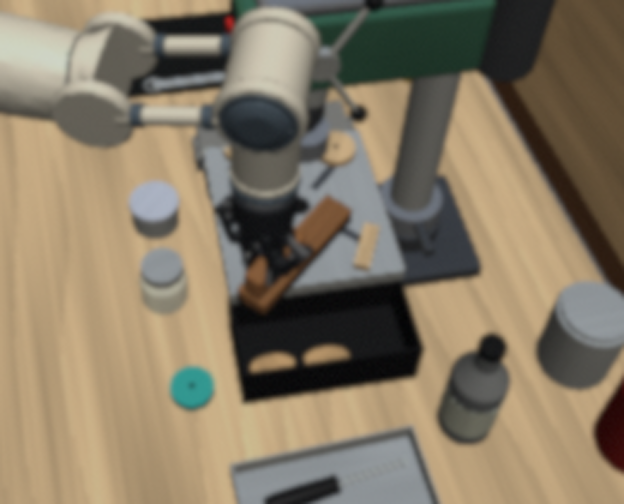

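```bash
python3 - <<'E'
from h import *
W=[((-62,-150,172,41),2),((-85,-152,172,20),5),((-92,-168,172,4),4)]
plan([(*G(*a),n) for a,n in W])
E
```

```text
-> [ 506.1 -182.5  172.3] 216.8
[[-0.6,-0.8,0.3,0.01],[-0.6,-0.9,0.2,0.01]]
-> [ 483.1 -182.4  172.3] 195.6
[[0.4,0.3,0.0,0.07],[0.4,0.2,0.0,0.08],[0.4,0.3,0.0,0.07],[0.4,0.2,0.0,0.08],[0.4,0.1,0.0,0.07]]
-> [ 474.5 -198.1  172.3] 179.5
[[0.3,-0.3,0.0,0.07],[0.3,-0.3,0.0,0.07],[0.2,-0.4,0.0,0.07],[0.3,-0.4,0.0,0.07]]
```

```bash
python3 -m creep '[[0,0,0.3,0.02],[-0.6,-0.8,0.2,0.01],[-0.6,-0.9,0,0],[0,0,0,0],[0,0,0,0]]' && python3 -m creep '[[0.4,0.3,0,0.07],[0.4,0.2,0,0.08],[0.4,0.3,0,0.07],[0.4,0.2,0,0.08],[0.4,0.1,0,0.07],[0.3,-0.3,0,0.07],[0.3,-0.3,0,0.07],[0.2,-0.4,0,0.07],[0.3,-0.4,0,0.07],[0,0,0,0]]';  python3 - <<'E'
from h import *
s=env.read_state(); T=np.array(s["tool_pos"])*1000; print(T,np.degrees(psi_now(s)),s["ft_force"],(T[:2]-PC)@PR,s["joints"][5])
for n in("top","side"):
    c=capture(n); pieces([c]); cv2.imwrite(f"pics/{n}4.png",c["color"])
a=c["color"][150:360,180:440]; cv2.imwrite("pics/g.png",cv2.resize(a,None,fx=2.4,fy=2.4,interpolation=2))
E
```

```text
time: 14.7
tool_pos: [0.506, -0.1828, 0.1711]
tcp_rot: [-0.311, 0.95, -0.001, -0.002]
ft_force: [-0.0, -0.2, -2.5]
finger_gap: 0.302
finger_force: 90.7
time: 15.7
tool_pos: [0.4736, -0.1983, 0.1717]
tcp_rot: [0.01, 1.0, -0.002, -0.001]
ft_force: [-0.1, 0.3, -2.5]
finger_gap: 0.306
finger_force: 90.7
[ 473.63044745 -198.30845015  171.6686601 ] 178.90616522301906 [-0.09429228  0.31064295 -2.52262173] [ -92.99803448 -168.74048901] -2.012150071255606
piece 239 [659.4  48.5  59.6  58.3  64.6]
piece 139 [517.4  51.2  70.6  23.8 -73.9]
piece 131 [662.   41.7  59.8  40.1  56. ]
piece 76 [ 492.8 -216.9   95.5   26.7  -17. ]
```

View pics/g.png

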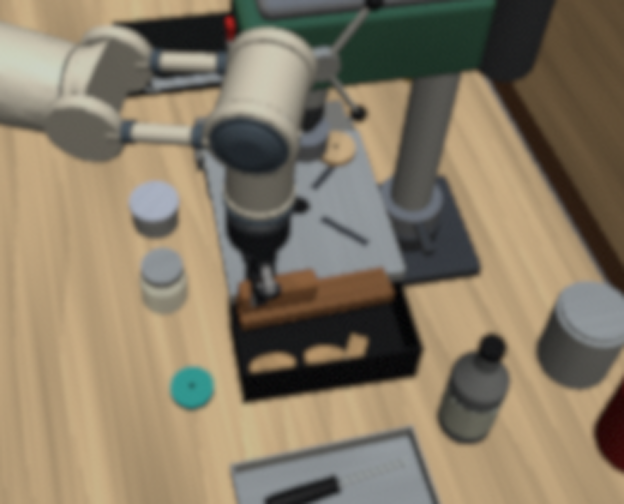

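Both cores from the right side and the right slip are now in the bin. Next is the left side: I drag the far core forward, then make the final front sweep.

```bash
python3 - <<'E'
from h import *
W=[((-93,-169,230,3),2),((-195,-160,230,0),3),((-195,170,230,0),8),((104,230,225,-78),10),((104,230,171,-78),3)]
plan([(*G(*a),n) for a,n in W])
E
```

```text
-> [ 473.9 -198.9  229.7] 178.5
[[0.0,0.0,-2.9,0.0],[0.0,-0.1,-2.9,0.01]]
-> [ 372.5 -181.5  229.7] 175.6
[[3.4,0.5,0.0,0.02],[3.4,0.4,0.0,0.01],[3.4,0.4,0.0,0.02]]
-> [397.7 147.5 229.7] 175.6
[[0.0,4.1,0.0,0.0],[0.0,4.1,0.0,0.0],[0.0,4.2,0.0,0.0],[0.0,4.1,0.0,0.0],[0.0,4.1,0.0,0.0],[0.0,4.1,0.0,0.0],[0.0,4.2,0.0,0.0],[0.0,4.1,0.0,0.0]]
-> [700.3 183.9 224.7] 97.7
[[-3.0,0.6,0.0,0.14],[-2.9,1.0,0.1,0.13],[-2.7,1.4,0.0,0.14],[-2.5,1.7,0.1,0.13],[-2.3,2.1,0.0,0.14],[-1.9,2.3,0.1,0.14],[-1.6,2.6,0.0,0.13],[-1.3,2.8,0.1,0.14],[-0.8,2.9,0.0,0.14],[-0.5,3.0,0.1,0.13]]
-> [700.3 183.9 170.7] 97.7
[[0.0,0.0,1.8,0.0],[0.0,0.0,1.8,0.0],[0.0,0.0,1.8,0.0]]
```

```bash
python3 -m creep '[[0,0,-2.9,0],[0,-0.1,-2.9,0.01],[3.4,0.5,0,0.02],[3.4,0.4,0,0.01],[3.4,0.4,0,0.02],[0,4.1,0,0],[0,4.1,0,0],[0,4.2,0,0],[0,4.1,0,0],[0,4.1,0,0]]' && python3 -m creep '[[0,4.1,0,0],[0,4.2,0,0],[0,4.1,0,0],[-3.0,0.6,0,0.14],[-2.9,1.0,0.1,0.13],[-2.7,1.4,0,0.14],[-2.5,1.7,0.1,0.13],[-2.3,2.1,0,0.14],[-1.9,2.3,0.1,0.14],[-1.6,2.6,0,0.13]]' && python3 -m creep '[[-1.3,2.8,0.1,0.14],[-0.8,2.9,0,0.14],[-0.5,3.0,0.1,0.13],[0,0,0,0],[0,0,0,0],[0,0,0,0],[0,0,0,0]]'; python3 - <<'E'
from h import *
s=env.read_state(); T=np.array(s["tool_pos"])*1000; print(T,np.degrees(psi_now(s))-180-PY,s["ft_force"],(T[:2]-PC)@PR,s["joints"][5])
c=capture("top"); pieces([c])
W=[((104,230,172,-78),4)]
plan([(*G(*a),n) for a,n in W])
E
```

```text
time: 16.8
tool_pos: [0.3885, 0.026, 0.2292]
tcp_rot: [0.038, 0.999, -0.002, -0.0]
ft_force: [1.2, -0.1, -2.6]
finger_gap: 0.301
finger_force: 90.7
time: 17.8
tool_pos: [0.6113, 0.1739, 0.2244]
tcp_rot: [0.493, 0.87, -0.002, -0.0]
ft_force: [0.6, 0.5, -3.2]
finger_gap: 0.304
finger_force: 90.7
time: 18.5
tool_pos: [0.7004, 0.1839, 0.2244]
tcp_rot: [0.658, 0.753, -0.001, 0.001]
ft_force: [0.8, 0.9, -3.0]
finger_gap: 0.301
finger_force: 90.7
[700.41378897 183.85486725 224.37723843] -77.8988593393902 [ 0.82973398  0.87613785 -3.04736605] [103.79772205 229.69509597] 0.07588375244267878
piece 236 [658.8  48.5  59.3  57.9 -22.5]
piece 137 [517.6  51.2  70.8  23.9 -73.7]
-> [700.4 183.8 172.5] 97.7
[[0.0,0.0,1.3,0.0],[0.0,0.0,1.3,0.0],[0.0,0.0,1.3,0.0],[0.0,0.0,1.3,0.0]]
```

```bash
python3 -m creep '[[0,0,1.4,0],[0,0,1.4,0],[0,0,1.4,0],[0,0,1.0,0],[0,0,0,0],[0,0,0,0],[0,0,0,0]]'; python3 - <<'E'
from h import *
s=env.read_state(); T=np.array(s["tool_pos"])*1000; print(T,np.degrees(psi_now(s))-180-PY,s["ft_force"],(T[:2]-PC)@PR)
c=capture("top"); pieces([c]); c=capture("side"); pieces([c]);
W=[((2,230,172,-78),7)]
plan([(*G(*a),n) for a,n in W])
E
```

```text
time: 19.25
tool_pos: [0.7011, 0.1834, 0.1713]
tcp_rot: [0.659, 0.753, -0.002, 0.001]
ft_force: [-0.0, 0.8, -2.2]
finger_gap: 0.3
finger_force: 90.8
[701.09657014 183.44315202 171.29959726] -77.98374379988576 [-0.02476295  0.79850482 -2.23183085] [104.51007728 229.33697647]
piece 242 [658.4  47.5  59.3  58.4  21.4]
piece 135 [517.   51.   70.9  22.7 -73.9]
piece 65 [698.1  61.2 127.4  36.8 -65.5]
piece 130 [662.4  42.5  58.9  40.1  56.6]
piece 94 [514.2  48.4  70.9  19.6 -73.1]
-> [599.1 192.  172.3] 97.6
[[0.3,-1.4,0.0,0.0],[0.3,-1.5,0.0,0.0],[0.3,-1.4,0.0,0.0],[0.4,-1.4,0.0,0.0],[0.3,-1.5,-0.1,0.0],[0.3,-1.4,0.0,0.0],[0.3,-1.4,0.0,0.0]]
```

```bash
python3 -m creep '[[0.3,-1.2,0,0],[0.3,-1.5,0,0],[0.3,-1.4,0,0],[0.4,-1.5,0,0],[0.3,-1.5,0,0],[0.3,-1.5,0,0],[0.3,-1.4,0,0],[0,0,0,0],[0,0,0,0]]'; python3 - <<'E'
from h import *
s=env.read_state(); T=np.array(s["tool_pos"])*1000; print(T,np.degrees(psi_now(s))-180-PY,s["ft_force"],(T[:2]-PC)@PR)
c=capture("top"); pieces([c]); c=capture("side"); pieces([c]); print((np.array([[550,55],[517,51]])-PC)@PR)
W=[((8,240,215,-78),3),((-172,185,215,0),10),((-172,165,173,0),3),((-172,-140,173,0),15)]
plan([(*G(*a),n) for a,n in W])
E
```

```text
time: 20.25
tool_pos: [0.5992, 0.192, 0.1714]
tcp_rot: [0.659, 0.753, -0.002, 0.001]
ft_force: [-1.0, -0.5, -2.4]
finger_gap: 0.302
finger_force: 90.8
[599.24883619 192.00191819 171.41271099] -77.97245958361279 [-1.02479059 -0.48330654 -2.44638755] [  2.30589362 230.05685867]
piece 366 [545.6  53.4  91.5  70.9   4.8]
piece 266 [ 5.419e+02  4.850e+01  8.740e+01  6.680e+01 -2.000e-01]
[[-36.28714003  89.68039623]
 [-68.88300474  83.16045729]]
-> [605.2 201.7 214.9] 97.6
[[0.3,0.2,-1.5,0.0],[0.3,0.3,-1.4,0.0],[0.3,0.2,-1.5,0.0]]
-> [422.  160.9 214.9] 175.5
[[-0.2,-1.9,0.0,-0.14],[0.1,-1.8,0.0,-0.13],[0.4,-1.9,0.0,-0.14],[0.6,-1.8,0.0,-0.13],[0.8,-1.7,0.0,-0.14],[1.0,-1.5,0.0,-0.14],[1.3,-1.4,0.0,-0.13],[1.4,-1.3,0.0,-0.14],[1.6,-1.0,0.0,-0.14],[1.7,-0.7,0.0,-0.13]]
-> [420.4 141.  172.9] 175.5
[[0.0,-0.7,1.4,0.0],[0.0,-0.7,1.4,0.0],[0.0,-0.6,1.4,0.0]]
-> [ 397.6 -163.1  172.9] 175.5
[[0.0,-2.0,0.0,0.0],[0.0,-2.1,0.0,0.0],[0.0,-2.0,0.0,0.0],[0.0,-2.0,0.0,0.0],[0.0,-2.1,0.0,0.0],[0.0,-2.0,0.0,0.0],[0.0,-2.1,0.0,0.0],[0.0,-2.0,0.0,0.0],[0.0,-2.0,0.0,0.0],[0.0,-2.1,0.0,0.0]]
[[0.0,-2.0,0.0,0.0],[0.0,-2.0,0.0,0.0],[0.0,-2.1,0.0,0.0],[0.0,-2.0,0.0,0.0],[-0.1,-2.0,0.0,0.0]]
```

```bash
python3 -m creep '[[0.3,0.2,-1.5,0],[0.3,0.3,-1.5,0],[0.3,0.2,-1.5,0],[-0.2,-1.9,0,-0.14],[0.1,-1.8,0,-0.13],[0.4,-1.9,0,-0.14],[0.6,-1.8,0,-0.13],[0.8,-1.7,0,-0.14],[1.0,-1.5,0,-0.14],[1.3,-1.4,0,-0.13]]' && python3 -m creep '[[1.4,-1.3,0,-0.14],[1.6,-1.0,0,-0.14],[1.4,-0.7,0,-0.13],[0,-0.7,1.4,0],[0,-0.7,1.4,0],[0,-0.6,1.3,0],[0,0,0,0],[0,0,0,0],[0,0,0,0]]'; python3 - <<'E'
from h import *
s=env.read_state(); T=np.array(s["tool_pos"])*1000; print(T,np.degrees(psi_now(s))-180-PY,s["ft_force"],(T[:2]-PC)@PR)
c=capture("top"); pieces([c]); c=capture("side"); pieces([c])
plan([(*G(-169,165,172.5,0),2),(*G(-169,-140,172.5,0),15)])
E
```

```text
time: 21.35
tool_pos: [0.4763, 0.1731, 0.216]
tcp_rot: [0.239, 0.971, -0.002, -0.0]
ft_force: [0.2, -0.6, -2.4]
finger_gap: 0.305
finger_force: 90.9
time: 22.25
tool_pos: [0.4232, 0.1407, 0.1761]
tcp_rot: [0.039, 0.999, -0.002, -0.0]
ft_force: [0.1, -0.4, -2.5]
finger_gap: 0.3
finger_force: 90.8
[423.20136553 140.71191043 176.09577559] -0.06383754187527835 [ 0.05285817 -0.39059092 -2.47857819] [-169.28780198  165.41182442]
piece 359 [545.6  53.3  90.5  70.9   4.8]
piece 93 [492.  116.1 184.2   9.3  -4.2]
piece 268 [538.6  42.6  94.7  63.8 -14. ]
-> [423.2 140.8 172.1] 175.6
[[0.0,0.0,0.2,0.0],[0.0,0.0,0.2,0.0]]
-> [ 400.5 -163.4  172.1] 175.6
[[0.0,-2.0,0.0,0.0],[0.0,-2.1,0.0,0.0],[0.0,-2.0,0.0,0.0],[0.0,-2.0,0.0,0.0],[0.0,-2.1,0.0,0.0],[0.0,-2.0,0.0,0.0],[0.0,-2.1,0.0,0.0],[0.0,-2.0,0.0,0.0],[0.0,-2.0,0.0,0.0],[0.0,-2.1,0.0,0.0]]
[[0.0,-2.0,0.0,0.0],[0.0,-2.0,0.0,0.0],[-0.1,-2.1,0.0,0.0],[0.0,-2.0,0.0,0.0],[0.0,-2.0,0.0,0.0]]
```

```bash
python3 -m creep '[[0,0,0.4,0],[0,-1.0,0,0],[0,-1.8,0,0],[0,-2,0,0],[0,-2,0,0],[0,-2,0,0],[0,-2,0,0],[0,-2,0,0],[0,-2,0,0],[0,-2,0,0]]' && python3 -m creep '[[0,-2,0,0],[0,-2,0,0],[0,-2,0,0],[0,-1.8,0,0],[0,-1.8,0,0],[0,-1.8,0,0],[0,-1.6,0,0],[0,-1.5,0,0],[0,0,0,0],[0,0,0,0]]'; python3 - <<'E'
from h import *
s=env.read_state(); T=np.array(s["tool_pos"])*1000; print(T,np.degrees(psi_now(s))-180-PY,s["ft_force"],(T[:2]-PC)@PR)
c=capture("top"); pieces([c]); c=capture("side"); pieces([c])
a=c["color"][150:360,180:440]; cv2.imwrite("pics/i.png",cv2.resize(a,None,fx=2.4,fy=2.4,interpolation=2))
E
```

```text
time: 23.35
tool_pos: [0.4092, -0.0283, 0.172]
tcp_rot: [0.039, 0.999, -0.002, -0.001]
ft_force: [1.1, 0.1, -2.4]
finger_gap: 0.304
finger_force: 90.8
time: 24.35
tool_pos: [0.398, -0.1718, 0.1725]
tcp_rot: [0.039, 0.999, -0.002, -0.001]
ft_force: [0.1, -0.7, -3.1]
finger_gap: 0.302
finger_force: 90.8
[ 398.0062231  -171.77106624  172.48644111] -0.12077296552613426 [ 0.13153976 -0.73098115 -3.13526915] [-170.4352978  -148.08313433]
piece 137 [ 486.4 -198.1  173.1    6.6   -5. ]
```

View pics/i.png

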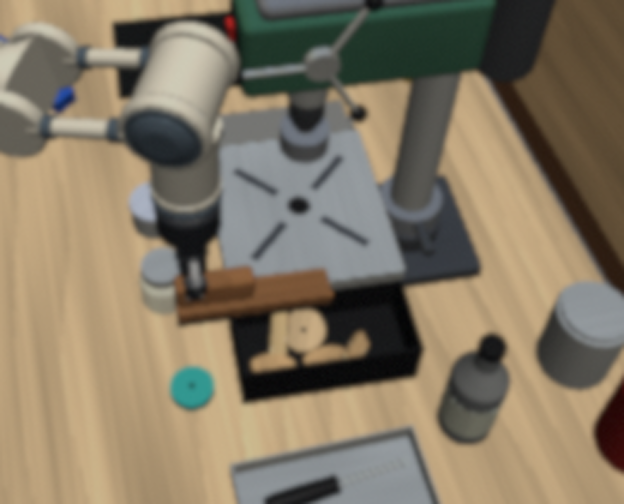

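All five offcuts are in the bin: three cores and two slips around (250-370, 310-370) in the crop. The table is clear. Now the scraper goes back to the mat.

```bash
python3 - <<'E'
from h import *
plan([(393,-171,230,175.6,2),(405,40,230,175,5),(423.2,475.8,190,161.9,10),(423.2,475.8,110,161.9,3)])
E
```

```text
-> [ 393.3 -170.8  229.6] 175.6
[[0.3,0.0,-2.9,0.0],[0.2,0.0,-2.8,0.0]]
-> [404.5  40.  229.6] 175.0
[[0.1,4.2,0.0,0.0],[0.1,4.2,0.0,0.0],[0.1,4.3,0.0,0.01],[0.1,4.2,0.0,0.0],[0.2,4.2,0.0,0.0]]
-> [423.4 476.2 189.6] 161.8
[[0.2,4.4,0.4,0.02],[0.3,4.3,0.4,0.03],[0.4,4.4,0.4,0.02],[0.5,4.3,0.4,0.02],[0.6,4.3,0.4,0.02],[0.6,4.3,0.4,0.03],[0.8,4.3,0.4,0.02],[0.9,4.3,0.4,0.02],[1.0,4.2,0.4,0.03],[1.1,4.3,0.4,0.02]]
-> [423.4 476.2 109.6] 161.8
[[0.0,0.0,2.7,0.0],[0.0,0.0,2.6,0.0],[0.0,0.0,2.7,0.0]]
```

```bash
python3 -m creep '[[0.3,0,-2.9,0],[0.2,0,-2.8,0],[0.1,4.2,0,0],[0.1,4.2,0,0],[0.1,4.3,0,0.01],[0.1,4.2,0,0],[0.2,4.2,0,0],[0.2,4.4,0.4,0.02],[0.3,4.3,0.4,0.03],[0.4,4.4,0.4,0.02]]' && python3 -m creep '[[0.5,4.3,0.4,0.02],[0.6,4.3,0.4,0.02],[0.6,4.3,0.4,0.03],[0.8,4.3,0.4,0.02],[0.9,4.3,0.4,0.02],[1.0,4.2,0.4,0.03],[1.1,4.3,0.4,0.02],[0,0,0,0],[0,0,0,0]]' && python3 -m creep '[[0,0,2.7,0],[0,0,2.7,0],[0,0,2.6,0],[0,0,0,0],[0,0,0,0],[0,0,0,0],[0,0,0,0]]'; python3 - <<'E'
from h import *
plan([(423.2,475.8,60,161.9,3)])
E
```

```text
time: 25.45
tool_pos: [0.4096, 0.1734, 0.2164]
tcp_rot: [0.079, 0.997, -0.002, -0.0]
ft_force: [1.2, -0.6, -1.5]
finger_gap: 0.3
finger_force: 90.8
time: 26.35
tool_pos: [0.4225, 0.4771, 0.1852]
tcp_rot: [0.157, 0.988, -0.003, -0.001]
ft_force: [-1.1, 0.2, -2.8]
finger_gap: 0.303
finger_force: 90.9
time: 27.05
tool_pos: [0.4244, 0.4762, 0.1097]
tcp_rot: [0.158, 0.987, -0.0, 0.001]
ft_force: [-0.5, -0.1, -1.8]
finger_gap: 0.306
finger_force: 90.8
-> [423.1 475.6  59.7] 161.8
[[0.0,0.0,1.7,0.0],[0.1,0.0,1.6,0.0],[0.0,-0.1,1.7,0.0]]
```

```bash
python3 -m creep '[[0,0,1.8,0],[0.1,0,1.7,0],[0,0,1.4,0],[0,0,0.1,0],[0,0,0.1,0],[0,0,0.1,0],[0,0,0,0],[0,0,0,0],[0,0,0,0]]'
```

```text
time: 27.95
tool_pos: [0.4226, 0.476, 0.0566]
tcp_rot: [0.158, 0.987, -0.002, -0.0]
ft_force: [-2.4, -1.4, 6.1]
finger_gap: 0.302
finger_force: 96.2
```

Contact with the mat: the wrist force reads about 6 N upwards. I release and retreat upwards.

```bash
python3 -m creep '[[0,0,0,0],[0,0,0,0],[0,0,0,0],[0,0,0,0],[0,0,0,0],[0,0,0,0]]' 6 && python3 -m creep '[[0,0,-1.5,0],[0,0,-3,0],[0,0,-4,0],[0,0,-4,0],[0,0,-4,0],[0,0,0,0],[0,0,0,0]]' && python3 -m creep '[[4,0,0,0],[4,0,0,0],[4,0,0,0],[0,0,0,0],[0,0,0,0],[0,0,0,0]]' ; python3 - <<'E'
from h import *
for n in("top","side"):
    c=capture(n); pieces([c]); P=cloud(c); hsv=cv2.cvtColor(c["color"],cv2.COLOR_BGR2HSV)
    w=(hsv[...,1]>90)&(hsv[...,0]<20)&(P[...,0]>.35)&(P[...,0]<.65)&(P[...,1]>.33)&(P[...,1]<.53)
    for lo,hi in((.018,.05),(.062,.085)):
        k=w&(P[...,2]>lo)&(P[...,2]<hi); print("scr",lo,k.sum(),rect(P[k][:,:2]),np.median(P[k][:,2]))
    if n=="top": a=c["color"][110:350,90:450]
cv2.imwrite("pics/j.png",cv2.resize(a,None,fx=2.2,fy=2.2,interpolation=2))
E
```

```text
time: 28.55
tool_pos: [0.4226, 0.4757, 0.0548]
tcp_rot: [0.158, 0.987, -0.002, -0.001]
ft_force: [0.2, 0.8, 0.2]
finger_gap: 0.703
finger_force: 0.0
time: 29.25
tool_pos: [0.4233, 0.4768, 0.223]
tcp_rot: [0.158, 0.987, -0.0, 0.001]
ft_force: [0.7, -0.7, -0.1]
finger_gap: 0.704
finger_force: 0.0
time: 29.85
tool_pos: [0.3094, 0.5133, 0.219]
tcp_rot: [0.159, 0.987, -0.003, -0.001]
ft_force: [0.9, 0.0, 0.0]
finger_gap: 0.703
finger_force: 0.0
scr 0.018 497 [497.9 452.7 199.8  47.5 -18.1] 0.031446031175816735
scr 0.062 241 [449.6 468.5  98.5  31.8 -18.8] 0.0733239748599375
scr 0.018 350 [491.9 451.6 186.5  51.3 -18.3] 0.03371556877618143
scr 0.062 149 [449.5 468.1  99.   35.3 -20.1] 0.07463037533663425
```

View pics/j.png

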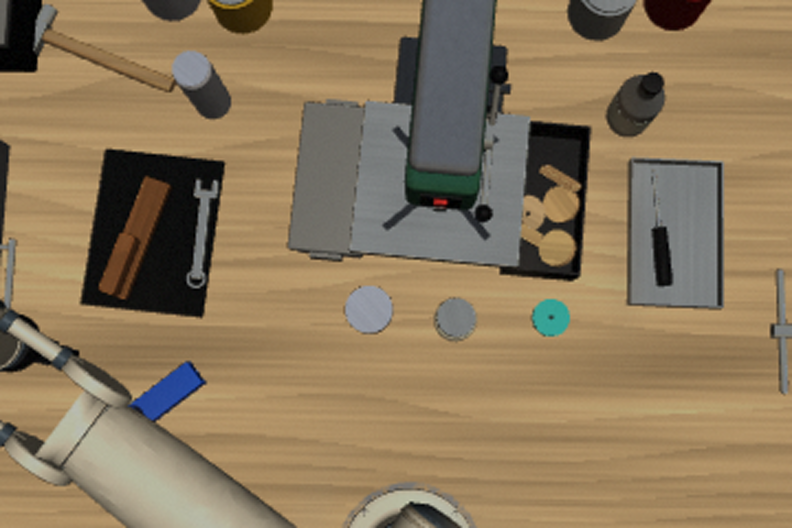

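The picture shows the scraper standing on the mat at (135,237) and all five offcuts in the bin around (550,215). Everything else is in its place and the hand is clear.

```bash
python3 -c "
from station import env
print(env.finish_job())"
```

```text
the job is handed in; nothing more can be done
None
```

I swept all five offcuts into the scrap bin using only the scraper, then stood it back on its sole on the mat. The final camera picture showed nothing else moved, and I handed the job in at about 30 s of the 61 s allowed.

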